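# Hold a laser module's lid at its balance point

### The job

The gas stay is off the laser module's access lid, so the lid has to be held open by hand. First clear the lid: set the orange and the blue optic case, without dropping them, on the green case on the round plate, in either order, so that all three make one neatly centred stack. Then raise the lid by its handle to its balance point, where it would fall neither shut nor backwards, never letting it drop or tip over backwards on the way, and finish while still gripping the handle with the lid kept still there; leave everything else where it lies.

Things in the scene. Friction and masses are not known exactly. Their poses are not given: they have to be found in the camera images.
- module: black laser module with blue stripes, fixed to the bench, 190 mm (its x) by 250 mm (its y), 91 mm high to its lid's underside; origin at the centre of its underside, z up; its -x side (front, with a key switch) faces the robot, give or take 15 degrees of yaw. A lug 16 mm wide and 6 mm high stands out from each y side at the foot
- hinge_mid (a point): middle of the lid's hinge line, at module x = +96 mm, y = 0, z = 91 mm; the hinge runs along the module's y axis (the far edge); the point does not move
- lid (a joint): lid angle in rad: 0 shut (flat), grows as the front edge rises and goes over to module +x; stop at 2.0. Aluminium panel 195 mm deep, 250 mm wide, top face at module z = 96 mm when shut, 0.48 to 0.67 kg. Hardly any friction: let go, it falls shut below its balance point and backwards above it. Its weight stands straight above the hinge (balance point) at 1.53 rad (88 degrees, almost upright)
- handle_mid (a point): middle of the bar of the lid's black bow handle: round bar 10 mm thick, 120 mm long, parallel to the hinge, 35 mm free under it, 30 mm behind the lid's front edge. With the lid closed it is 165 mm nearer the robot than the hinge (module x) and 45 mm higher; it circles the hinge at 171 mm radius. The bar can turn between the fingers: a gripper pointing down can keep its attitude
- plate: round white plate 112 mm across, 8 mm thick, with a thin grey ring, fixed on the bench to the left or right of the module; origin at the centre of its underside
- case_green_mid (a point): green closed round plastic optic case, a flat disc 56 mm across and 16 mm thick, 50 to 100 g, with a mirror showing under its clear top; this point is its centre, half-way up (8 mm above its underside). It stands on the plate, centred within 3 mm, underside 8 mm above the bench
- case_orange_mid (a point): orange closed round plastic optic case, a flat disc 56 mm across and 16 mm thick, 50 to 100 g, with a mirror showing under its clear top; this point is its centre, half-way up (8 mm above its underside). It starts on the closed lid, behind the handle, in the left or the right half
- case_blue_mid (a point): blue closed round plastic optic case, a flat disc 56 mm across and 16 mm thick, 50 to 100 g, with a mirror showing under its clear top; this point is its centre, half-way up (8 mm above its underside). It starts on the other half of the closed lid, with a gap of at least 50 mm to the orange one
- screw_tray: steel tray, 110 x 150 mm, 28 mm high, with screws, fixed on the bench on the side of the module away from the plate; origin at the centre of its underside; not needed
- gas_stay: the lid's loose gas stay, dark tube with a bright rod, 180 mm long, 15 mm thick, lying on the bench in front of the module, along its own x; origin on the bench near its middle; leave alone
- hex_driver: screwdriver with a red handle, lying along its own x on the bench near the robot, about 200 mm; leave alone
- bottle: closed light blue bottle, 54 mm across, 130 mm high, standing far to the left; origin at the centre of its underside; leave alone
- mirror_mount: mirror in a black mount on a post, 60 x 46 mm and 128 mm high, standing far to the right; origin at the centre of its underside; leave alone
- power_meter: yellow hand-held meter, 150 x 78 x 34 mm, lying on the bench near the robot on the right; origin at the centre of its underside; leave alone
- fibre_reel: black reel with yellow fibre, 100 mm across, 30 mm high, lying on the bench at the right edge; origin at the centre of its underside; leave alone

How it is judged:
On the way, in this order (a step that is already met when the one before it is completed fails the run):
1. the orange and blue cases stand released on the green case in one centred stack on the plate, the lid still shut (horizontal distance between each of case_green_mid, case_orange_mid, case_blue_mid and plate below 0.012 m and horizontal distance between case_green_mid and case_orange_mid below 0.008 m and horizontal distance between each of case_green_mid, case_orange_mid and case_blue_mid below 0.008 m and z of case_green_mid in the frame of plate between 0.012 and 0.02 m and ((z of case_orange_mid in the frame of plate between 0.028 and 0.036 m and z of case_blue_mid in the frame of plate between 0.044 and 0.052 m) or (z of case_blue_mid in the frame of plate between 0.028 and 0.036 m and z of case_orange_mid in the frame of plate between 0.044 and 0.052 m)) and contact force between the fingers and case_green below 0.05 N and contact force between the fingers and case_orange below 0.05 N and contact force between the fingers and case_blue below 0.05 N and linear speed of each of case_green, case_orange, case_blue below 0.03 m/s and value of joint lid below 0.15 rad), for 0.2 s.
2. the lid is held by its handle at its balance point (value of joint lid between 1.46 and 1.6 rad and velocity of joint lid between -0.05 and 0.05 rad/s and contact force between the fingers and lid_c0 above 1 N), for 0.3 s.
At the end, for the whole second after the job is handed in: the three cases stand at rest, untouched, in one stack on the plate (green lowest), centre points within 12 mm of the plate's and 8 mm of one another; the lid stands still within 0.07 rad of its balance point (1.53 rad), the fingers gripping its handle with more than 1 N (all of step 2 and horizontal distance between each of case_green_mid, case_orange_mid, case_blue_mid and plate below 0.012 m and horizontal distance between case_green_mid and case_orange_mid below 0.008 m and horizontal distance between each of case_green_mid, case_orange_mid and case_blue_mid below 0.008 m and z of case_green_mid in the frame of plate between 0.012 and 0.02 m and ((z of case_orange_mid in the frame of plate between 0.028 and 0.036 m and z of case_blue_mid in the frame of plate between 0.044 and 0.052 m) or (z of case_blue_mid in the frame of plate between 0.028 and 0.036 m and z of case_orange_mid in the frame of plate between 0.044 and 0.052 m)) and contact force between the fingers and case_green below 0.05 N and contact force between the fingers and case_orange below 0.05 N and contact force between the fingers and case_blue below 0.05 N and linear speed of each of case_green, case_orange, case_blue below 0.03 m/s); the arm keeps its last pose, push and grip.
It fails at once if an optic case dropped or thrown (faster than 0.5 m/s out of the fingers) ((linear speed of case_green above 0.5 m/s and contact force between the fingers and case_green below 0.05 N) or (linear speed of case_orange above 0.5 m/s and contact force between the fingers and case_orange below 0.05 N) or (linear speed of case_blue above 0.5 m/s and contact force between the fingers and case_blue below 0.05 N)).
It fails at once if the lid dropped (falling faster than 1.2 rad/s) (velocity of joint lid below -1.2 rad/s).
It fails at once if the lid tipped over backwards (beyond 1.8 rad) (value of joint lid above 1.8 rad).
It fails at once if a bystander moved more than 30 mm, or the bottle or mirror mount knocked over (distance of any of gas_stay, hex_driver, bottle, mirror_mount, power_meter, fibre_reel from where it was at the start of the episode above 0.03 m or angle between any of bottle, mirror_mount's own z axis and vertical above 0.3 rad).
It also fails if it takes over 61 s, if anything falls off the work surface, if the arm or the gripper's body presses on something with over 40 N, if the wrist force passes 120 N, or if a joint passes its speed limit or range.

### The arm

A 6-joint arm with a two-finger parallel gripper is mounted at the origin on the work surface. World frame = base frame: x ahead of the robot, y to its left, z up, the work surface at z = 0. Lengths are in m, angles in rad, forces in N, time in s.
With the tool pointing down it reaches from about 0.25 to 0.775 m from the base axis. Payload 4 kg.
Tool frame: the origin (TCP) lies at the very end of the fingers, on their centre line; the grasp point (between the pads) lies hold_point_z behind it (hold_point_z is the distance from the TCP to the grasp point, in m); z points along the fingers, y is the direction in which the jaws open and shut (so a half turn about z gives the same grasp; the last joint's range is limited). The gripper opens to 94 mm and grips with 3 to 60 N. Pads are 16 mm wide; open, the fingers measure 119 mm over their backs; the gripper's body (75 mm by 177 mm) begins 78 mm behind the grasp point.
Start: joints at [1.044, 0.087, 1.371, -0, 1.684, -0.103], TCP at [0.226, 0.501, 0.206] pointing down, gripper open.
Joint ranges: [-3.1, 3.1], [-0.76, 2.03], [0.27, 2.55], [-1.08, 4.22], [0.17, 2.65], [-2.57, 2.57]. Speed limits (rad/s): [2.79, 2.79, 3.14, 3.14, 3.14, 3.14].

### API

Orientations are given as [roll, pitch, yaw] about the fixed x, y, z axes, in that order (R = Rz(yaw) Ry(pitch) Rx(roll)).
In Python, from bench import * gives the robot as it stands.
- The arm moves only by the tool step_arm, never from a script. Its argument "increments" is text: rows parted by semicolons, each of 6 numbers parted by spaces: the shift along the tool's x, y, z in cm, then the turn, a rotation vector about the tool's x, y, z in rad. A call has 1 to 5 rows; each row shifts and turns the commanded pose from where the row before left it, along the tool's axes as they then stand; what a row does not reach is not made up. A row lasts 1/10 s, in which the tool goes at most 50 mm and 8.59 degrees, less where a joint would pass 70% of its speed; a pose out of reach is approached as far as the arm can. A call is refused whole if a number of a shift passes 5 or a number of a turn 0.15, either way. A call with a gripper value outside its range is refused whole. "claw" is the gripper's target within -1 to 1 (shut at 1, half-way at 0, fully open at -1), set as the call begins (left out, the last holds). The fingers move at their own pace and stop on an object; the grip force is fixed at half the most. Time passes only in rows, so rows that do not move let the fingers close. It gives the time, the measured TCP pose, the force and the opening at its end, in the units of the state.
- get_obs(): the state, without advancing time (a new reading comes with each control period).
- snapshot(name): name is "side" or "top" or "wrist"; returns the picture (480x640x3 uint8, red, green, blue); there is no depth.
- calibration(name): a dict with "camera_matrix" (3x3 intrinsics, pixels), "k1" (the pictures are not rectified: a ray, as slopes to the right and down, at radius r is drawn at 1 + k1 r^2 times it, then the intrinsics apply), "eye" and "orientation" of the camera in the world; the wrist camera has in their place "tool_from_camera" (4x4, takes a point from camera to tool coordinates, whose origin is the TCP and whose axes are the flange's). Camera axes: x right, y up, looking along -z (the intrinsics and any distortion apply to the point x, -y, -z); pixel columns grow to the right and rows downward; lengths in m; the calibration is good to about 2 mm. A picture is of the moment at which its call begins: read the wrist's pose just before it. calibration takes no time and is no camera call.
- close_job(): hands the job in, once; it reports no verdict.
The state is a dict: "time": time; "joint_positions": joint angles; "qvel": joint speeds; "joint_torque": joint torques, N m; "tool_pos": TCP position; "ee_rot": TCP orientation; "wrist_force": force on the tool from outside, world axes, zero at the start; "wrist_torque": the same for the moment, N m; "width": finger opening in m.
Only numpy, scipy, OpenCV 4.12 (cv2) and the standard library are available. Lean on these libraries where they do the work, as an engineer would, in place of code of your own. Each camera call takes 0.05 s, during which the arm holds its last target. There are 200 camera calls.

## Working session

There is one attempt and no reset: what is moved stays moved. The work goes in short steps, Python scripts to look and compute and a tool call to move; the robot and the scene stay as the last step left them, time stands still between calls to the robot, and variables do not carry over. Pictures are saved under pics/ and viewed, about 8 in all and at most 12, crops included, and the job is handed in when it is done.

Besides the shell and the picture viewer there is one more tool, called after "Emit:" in YAML: its name, and indented under it one key for each argument. step_arm: Moves the arm, as the interface text tells. Its arguments: {"type":"object","properties":{"increments":{"type":"string"},"claw":{"type":"number"}},"required":["increments"]}

```bash
mkdir -p pics; ls
python3 - <<'E'
from bench import *
import cv2
o=get_obs(); print(o)
for n in("top","side","wrist"):
    c=calibration(n); print(n,c)
    cv2.imwrite(f"pics/{n}0.png",cv2.cvtColor(snapshot(n),cv2.COLOR_RGB2BGR))
E
```

```text
pics
{'time': 0.0, 'joint_positions': array([ 1.04386493e+00,  8.79513796e-02,  1.37223031e+00, -8.34469099e-06,
        1.68359390e+00, -1.03065544e-01]), 'qvel': array([-0.00103415,  0.00085932,  0.00139477,  0.00085426, -0.00024469,
       -0.00116006]), 'joint_torque': array([-5.49281776e-04, -3.40175843e+01, -3.02426147e+01,  7.16982409e-02,
        3.27607873e-02, -1.10766680e-04]), 'tool_pos': array([0.22592366, 0.50086204, 0.20431831]), 'ee_rot': array([-3.13942045e+00, -2.16337352e-04,  2.71772563e+00]), 'wrist_force': array([-0.62454393, -0.1075398 , -0.28710948]), 'wrist_torque': array([ 0.00027313, -0.03658971, -0.06201455]), 'width': 0.09415155484130446}
top {'camera_matrix': array([[447.58668298,   0.        , 311.00046478],
       [  0.        , 447.58668298, 238.35802545],
       [  0.        ,   0.        ,   1.        ]]), 'k1': -0.09382000758068362, 'eye': array([ 0.36646055, -0.07751089,  1.11639725]), 'orientation': array([ 0.14243106,  0.01117639, -1.56817084])}
side {'camera_matrix': array([[579.86092404,   0.        , 311.7820274 ],
       [  0.        , 579.86092404, 238.13225536],
       [  0.        ,   0.        ,   1.        ]]), 'k1': -0.0138452748309292, 'eye': array([-0.39127755, -1.08579132,  0.99051368]), 'orientation': array([ 0.98657648,  0.0116046 , -0.72377779])}
wrist {'camera_matrix': array([[342.81366876,   0.        , 316.29653877],
       [  0.        , 342.81366876, 241.50786634],
       [  0.        ,   0.        ,   1.        ]]), 'k1': 0.005626951159039407, 'tool_from_camera': array([[-1.24888031e-04,  9.66755476e-01,  2.55702627e-01,
         7.43673155e-02],
       [ 9.99999992e-01,  1.12055641e-04,  6.47534454e-05,
        -1.78170517e-04],
       [ 3.39478263e-05,  2.55702633e-01, -9.66755482e-01,
        -1.78896695e-01],
       [ 0.00000000e+00,  0.00000000e+00,  0.00000000e+00,
         1.00000000e+00]])}
```

View pics/top0.png

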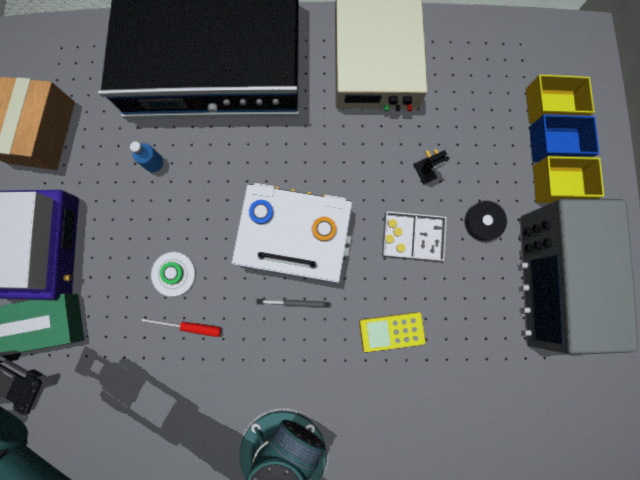

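View pics/side0.png

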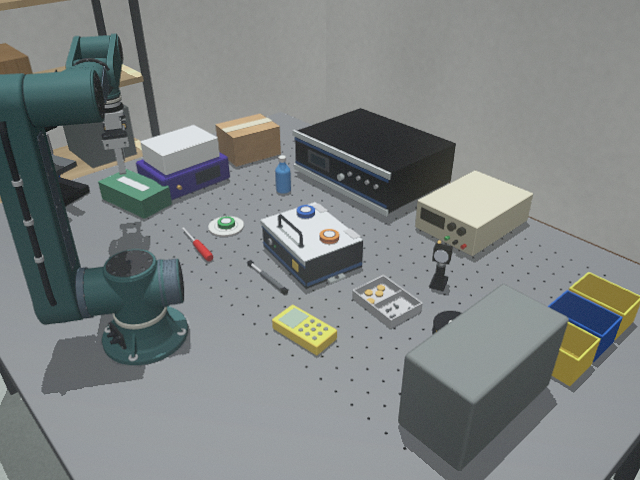

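```bash
python3 -c "
import bench;print([n for n in dir(bench) if n[0]!='_'], getattr(bench,'hold_point_z',None))"
```

```text
['IKError', 'calibration', 'close_job', 'get_obs', 'hold_point_z', 'snapshot'] 0.0188
```

```bash
cat > h.py <<'E'
from bench import *
import cv2, numpy as np
from scipy.spatial.transform import Rotation as Ro
def rot(e): return Ro.from_euler('xyz',e).as_matrix()
def campose(n,o=None):
    c=calibration(n)
    if n!='wrist': return c,np.array(c['eye']),rot(c['orientation'])
    T=np.eye(4);T[:3,:3]=rot(o['ee_rot']);T[:3,3]=o['tool_pos'];T=T@c['tool_from_camera']
    return c,T[:3,3],T[:3,:3]
def cast(px,z,cp):
    c,e,R=cp; K=c['camera_matrix']
    s=np.array([(px[0]-K[0,2])/K[0,0],(px[1]-K[1,2])/K[1,1]]); u=s.copy()
    for _ in range(20): u=s/(1+c['k1']*(u@u))
    d=R@np.array([u[0],-u[1],-1.]); return e+d*(z-e[2])/d[2]
HUE={'orange':(8,22),'blue':(100,118),'green':(50,85)}
def blobs(img,col,box,smin=120):
    h=cv2.cvtColor(img,cv2.COLOR_RGB2HSV); a,b=HUE[col]
    m=cv2.inRange(h,(a,smin,60),(b,255,255)); x0,y0,x1,y1=box; k=np.zeros_like(m);k[y0:y1,x0:x1]=m[y0:y1,x0:x1]
    cs,_=cv2.findContours(k,cv2.RETR_EXTERNAL,cv2.CHAIN_APPROX_NONE); c=max(cs,key=cv2.contourArea)
    return c
E
python3 - <<'E'
from h import *
img=cv2.cvtColor(cv2.imread('pics/top0.png'),cv2.COLOR_BGR2RGB); cp=campose('top')
for col,box,z in(('orange',(300,205,345,250),.112),('blue',(245,195,280,228),.112),('green',(150,250,195,295),.024)):
    c=blobs(img,col,box); p=cv2.fitEllipse(c); P=[cast(q[0],z,cp)[:2] for q in c]
    (m,r)=cv2.minEnclosingCircle(np.array(P,np.float32)); print(col,p,np.round(m,4),round(r,4),cast(p[0],z,cp).round(4))
g=cv2.cvtColor(img,cv2.COLOR_RGB2GRAY)
k=np.zeros_like(g);k[245:275,245:325]=(g<70)[245:275,245:325]*255
c=max(cv2.findContours(k,0,1)[0],key=cv2.contourArea); r=cv2.minAreaRect(c); b=cv2.boxPoints(r);print(r)
B=np.array([cast(q,.136,cp)[:2] for q in b]);print(B.round(4),B.mean(0))
# plate
k=np.zeros_like(g);k[240:305,140:205]=(g>150)[240:305,140:205]*255
c=max(cv2.findContours(k,0,1)[0],key=cv2.contourArea); P=np.array([cast(q[0],.008,cp)[:2] for q in c],np.float32);print('plate',cv2.minEnclosingCircle(P))
# lid outline
k=np.zeros_like(g);k[170:300,215:370]=(g>150)[170:300,215:370]*255
c=max(cv2.findContours(k,0,1)[0],key=cv2.contourArea); r=cv2.minAreaRect(c);print([cast(q,.096,cp)[:2].round(4) for q in cv2.boxPoints(r)])
E
```

```text
orange ((323.8024597167969, 228.43312072753906), (22.731826782226562, 23.098548889160156), 9.605934143066406) [ 0.5332 -0.0954] 0.0275 [ 0.5333 -0.095   0.112 ]
blue ((260.6092834472656, 211.3407440185547), (22.809965133666992, 23.001998901367188), 52.266197204589844) [0.5734 0.0499] 0.0279 [0.5729 0.0498 0.112 ]
green ((170.87411499023438, 272.77777099609375), (20.438465118408203, 20.980384826660156), 57.16529083251953) [0.4366 0.2816] 0.0274 [0.4368 0.2813 0.024 ]
((286.56036376953125, 259.1576843261719), (58.044307708740234, 4.981846332550049), 10.007979393005371)
[[ 0.4663  0.0517]
 [ 0.4772  0.0499]
 [ 0.4551 -0.0764]
 [ 0.4443 -0.0745]] [ 0.46075125 -0.01231411]
plate ((0.4357530176639557, 0.2832372784614563), 0.056766048073768616)
[array([0.4542, 0.1185]), array([0.6514, 0.0901]), array([ 0.6049, -0.1715]), array([ 0.4111, -0.1366])]
```

```bash
cat > plan.py <<'E'
import sys; from h import *
def plan(p,yaw,n,o=None,q=None,digits=2):
    o=o or get_obs(); R0=rot(o['ee_rot']); p0=np.array(o['tool_pos'])
    R1=rot([np.pi,0,yaw]); rv=Ro.from_matrix(R0.T@R1).as_rotvec()
    P=p0.copy();R=R0.copy();rows=[]
    for i in range(n):
        d=R.T@((p-P)/(n-i)); d=np.round(d*100,digits); w=np.round(Ro.from_matrix(R.T@R1).as_rotvec()/(n-i),3)
        P=P+R@(d/100); R=R@Ro.from_rotvec(w).as_matrix()
        rows.append(' '.join(f'{v:g}' for v in [*d,*w]))
    for i in range(0,n,5): print('; '.join(rows[i:i+5]))
if __name__=='__main__':
    a=[float(v) for v in sys.argv[1:]]; plan(np.array(a[:3]),a[3],int(a[4]))
E
python3 plan.py 0.573 0.050 0.2 2.969 15
```

```text
-3.35 -1.79 0.03 -0 -0 -0.017; -3.31 -1.85 0.03 -0 -0 -0.017; -3.28 -1.9 0.03 -0 -0 -0.017; -3.25 -1.96 0.03 -0 -0 -0.017; -3.22 -2.01 0.03 -0 -0 -0.017
-3.18 -2.07 0.03 -0 -0 -0.017; -3.15 -2.12 0.03 -0 -0 -0.017; -3.11 -2.17 0.04 -0 -0 -0.017; -3.07 -2.23 0.03 -0 -0 -0.016; -3.03 -2.27 0.04 -0 -0 -0.017
-3 -2.33 0.03 -0 -0 -0.016; -2.96 -2.37 0.04 -0 -0 -0.017; -2.92 -2.42 0.03 -0.001 -0 -0.016; -2.88 -2.47 0.03 -0 -0 -0.017; -2.83 -2.52 0.04 -0.001 -0.001 -0.016
```

Emit:
step_arm:
  increments: "-3.35 -1.79 0.03 0 0 -0.017; -3.31 -1.85 0.03 0 0 -0.017; -3.28 -1.9 0.03 0 0 -0.017; -3.25 -1.96 0.03 0 0 -0.017; -3.22 -2.01 0.03 0 0 -0.017"
  claw: -1

```text
time: 0.65
tool_pos: [0.3424, 0.3496, 0.2037]
ee_rot: [-3.141, -0.0, 2.804]
wrist_force: [0.5, 1.3, -0.6]
width: 0.0937
```

Emit:
step_arm:
  increments: "-3.18 -2.07 0.03 0 0 -0.017; -3.15 -2.12 0.03 0 0 -0.017; -3.11 -2.17 0.04 0 0 -0.017; -3.07 -2.23 0.03 0 0 -0.016; -3.03 -2.27 0.04 0 0 -0.017"

```text
time: 1.15
tool_pos: [0.4581, 0.1993, 0.202]
ee_rot: [3.142, -0.0, 2.887]
wrist_force: [0.7, 0.5, -0.1]
width: 0.0944
```

Emit:
step_arm:
  increments: "-3 -2.33 0.03 0 0 -0.016; -2.96 -2.37 0.04 0 0 -0.017; -2.92 -2.42 0.03 0 0 -0.016; -2.88 -2.47 0.03 0 0 -0.017; -2.83 -2.52 0.04 0 0 -0.016"

```text
time: 1.65
tool_pos: [0.5738, 0.049, 0.2001]
ee_rot: [3.141, -0.001, 2.969]
wrist_force: [0.0, -0.0, 0.2]
width: 0.0943
```

Emit:
step_arm:
  increments: "0 0 0 0 0 0; 0 0 0 0 0 0"

```text
time: 1.85
tool_pos: [0.573, 0.05, 0.1997]
ee_rot: [3.141, -0.002, 2.967]
wrist_force: [-0.3, 0.2, 0.2]
width: 0.0941
```

Run:
```python
from h import *
o=get_obs(); print(o['tool_pos'],o['ee_rot'],o['time'],o['joint_positions'],o['wrist_force'])
img=snapshot('wrist'); cv2.imwrite('pics/w1.png',cv2.cvtColor(img,cv2.COLOR_RGB2BGR))
```

```text
[0.57297928 0.05002663 0.19971777] [ 3.14118447e+00 -2.04875422e-03  2.96711783e+00] 1.85 [-1.19281544e-02  1.45966303e-01  1.31728989e+00  7.38776904e-04
  1.68029212e+00 -1.40816923e+00] [-0.33845839  0.21463562  0.20509668]
```

View pics/w1.png

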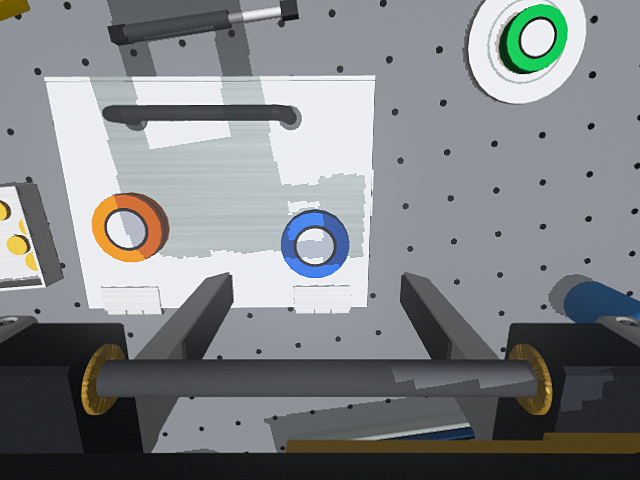

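```bash
cat > meas.py <<'E'
from h import *
def case(img,cp,col,box,z,smin=120):
    c=blobs(img,col,box,smin); P=np.array([cast(q[0],z,cp)[:2] for q in c],np.float32)
    m,r=cv2.minEnclosingCircle(P)
    # inner ring hole (top face mark)
    h=cv2.cvtColor(img,cv2.COLOR_RGB2HSV); a,b=HUE[col]; k=cv2.inRange(h,(a,smin,60),(b,255,255))
    f=np.zeros_like(k);cv2.drawContours(f,[c],-1,255,-1); hole=cv2.erode(f,np.ones((5,5)))&~k
    hs=max(cv2.findContours(hole,0,1)[0],key=cv2.contourArea); m2,r2=cv2.minEnclosingCircle(np.array([cast(q[0],z,cp)[:2] for q in hs],np.float32))
    return np.round(m,4),round(r,4),np.round(m2,4),round(r2,4)
E
python3 - <<'E'
from meas import *
import numpy as np
img=cv2.cvtColor(cv2.imread('pics/w1.png'),cv2.COLOR_BGR2RGB)
o={'tool_pos':[0.57297928,0.05002663,0.19971777],'ee_rot':[3.14118447e+00,-2.04875422e-03,2.96711783e+00]}
cp=campose('wrist',o)
for col,box,z in(('orange',(80,180,180,275),.112),('blue',(270,200,360,290),.112),('green',(480,0,590,90),.024)): print(col,*case(img,cp,col,box,z))
g=cv2.cvtColor(img,cv2.COLOR_RGB2GRAY)
k=np.zeros_like(g);k[95:122,90:310]=(g[95:122,90:310]<85)*255
c=max(cv2.findContours(k,0,1)[0],key=cv2.contourArea);r=cv2.minAreaRect(c);b=cv2.boxPoints(r);B=np.array([cast(q,.136,cp)[:2] for q in b]);print(r,B.round(4),B.mean(0))
T=campose('top')
imt=cv2.cvtColor(cv2.imread('pics/top0.png'),cv2.COLOR_BGR2RGB)
for col,box,z in(('orange',(300,205,345,250),.112),('blue',(245,195,280,228),.112),('green',(150,250,195,295),.024)): print(col,*case(imt,T,col,box,z))
E
```

```text
orange [ 0.5318 -0.0959] 0.0282 [ 0.5326 -0.0967] 0.0174
blue [0.572  0.0487] 0.0277 [0.5724 0.0488] 0.0177
green [0.4358 0.2802] 0.0281 [0.4355 0.2811] 0.0174
((198.5, 113.0), (16.0, 193.0), 90.0) [[ 0.4463 -0.0716]
 [ 0.4683  0.054 ]
 [ 0.4781  0.0521]
 [ 0.4559 -0.0749]] [ 0.4621204  -0.01005835]
orange [ 0.5332 -0.0954] 0.0275 [ 0.5343 -0.0949] 0.017
blue [0.5734 0.0499] 0.0279 [0.5742 0.0508] 0.0169
green [0.4366 0.2816] 0.0274 [0.4377 0.2829] 0.0172
```

```bash
python3 plan.py 0.572 0.0487 0.0995 2.969 5
```

```text
0 -0.05 2.01 0 -0 -0; 0 -0.04 2.01 0 -0 -0; 0.01 -0.05 2.01 0 -0 -0; 0 -0.04 2.02 0 -0.001 -0; 0.01 -0.05 2.01 0.001 -0 -0
```

Emit:
step_arm:
  increments: "0.01 -0.05 2.3 0 0 0; 0.01 -0.04 2.3 0 0 0; 0 -0.05 2.3 0 0 0; 0 -0.04 2.1 0 -0.001 0; 0.01 -0.05 1.02 0.001 0 0"

```text
time: 2.4
tool_pos: [0.5705, 0.0498, 0.0983]
ee_rot: [-3.14, -0.003, 2.971]
wrist_force: [-1.1, 0.4, 0.5]
width: 0.094
```

Emit:
step_arm:
  increments: "0 0 0 0 0 0; 0 0 0 0 0 0; 0 0 0 0 0 0; 0 0 0 0 0 0; 0 0 0 0 0 0"
  claw: 1

```text
time: 2.9
tool_pos: [0.5731, 0.0482, 0.1014]
ee_rot: [-3.141, 0.003, 2.969]
wrist_force: [-0.3, 0.2, -0.8]
width: 0.0575
```

Emit:
step_arm:
  increments: "0 0 0 0 0 0; 0 0 0 0 0 0; 0 0 0 0 0 0"

```text
time: 3.2
tool_pos: [0.5731, 0.0482, 0.1013]
ee_rot: [-3.141, 0.003, 2.969]
wrist_force: [0.1, -0.2, 4.5]
width: 0.0548
```

Emit:
step_arm:
  increments: "0 0 -0.6 0 0 0; 0 0 -1.6 0 0 0; 0 0 -2.2 0 0 0; 0 0 -2.4 0 0 0; 0 0 -2.2 0 0 0"

```text
time: 3.7
tool_pos: [0.572, 0.0482, 0.1908]
ee_rot: [-3.14, -0.0, 2.969]
wrist_force: [-0.1, 0.5, -1.8]
width: 0.0554
```

Emit:
step_arm:
  increments: "0 0 0 0 0 0; 0 0 0 0 0 0"

```text
time: 3.9
tool_pos: [0.5723, 0.0482, 0.1898]
ee_rot: [-3.14, 0.001, 2.969]
wrist_force: [-0.5, 0.3, -1.2]
width: 0.0553
```

Run:
```python
from meas import *
o=get_obs(); img=snapshot('wrist'); cv2.imwrite('pics/w2.png',cv2.cvtColor(img,cv2.COLOR_RGB2BGR))
cp=campose('wrist',o); z=o['tool_pos'][2]-.0053+.016
h=cv2.cvtColor(img,cv2.COLOR_RGB2HSV)
print(o['tool_pos'],o['ee_rot'],o['width'],o['wrist_force'],'t',o['time'])
c=blobs(img,'blue',(200,200,440,420)); print(cv2.boundingRect(c))
m,r,m2,r2=case(img,cp,'blue',(200,200,440,420),z); print(m,r,m2,r2)
R=rot(o['ee_rot']); print('tool',[(R.T@(np.r_[q,z]-o['tool_pos'])).round(4) for q in(m,m2)])
c=blobs(img,'green',(400,0,640,120));print(cv2.boundingRect(c))
print(case(img,cp,'green',(400,0,640,120),.024))
from plan import plan
plan(np.array([.4358,.2805,.19]),2.969,10,o)
```

```text
[0.57230774 0.04821189 0.18984465] [-3.14049787e+00  6.56994305e-04  2.96872151e+00] 0.0553450201353513 [-0.49625436  0.32132048 -1.24389167] t 3.9
(265, 245, 104, 96)
[0.5711 0.0483] 0.0278 [0.5716 0.0482] 0.0176
tool [array([ 0.0012, -0.0001, -0.0107]), array([ 0.0007, -0.0001, -0.0107])]
(515, 0, 64, 69)
(array([0.4357, 0.2803]), 0.0281, array([0.4357, 0.2811]), 0.0174)
1.74 2.05 -0 -0 0 -0; 1.74 2.05 -0.01 -0 0 -0; 1.75 2.05 -0 -0 0 -0; 1.74 2.05 -0.01 -0 0 -0; 1.75 2.06 -0 -0 0 -0
1.74 2.05 -0.01 -0 0 -0; 1.75 2.06 -0 -0 0 -0; 1.74 2.05 -0.01 -0 0 -0; 1.75 2.06 -0 -0.001 0 -0; 1.74 2.05 -0.01 -0 0.001 -0
```

View pics/w2.png

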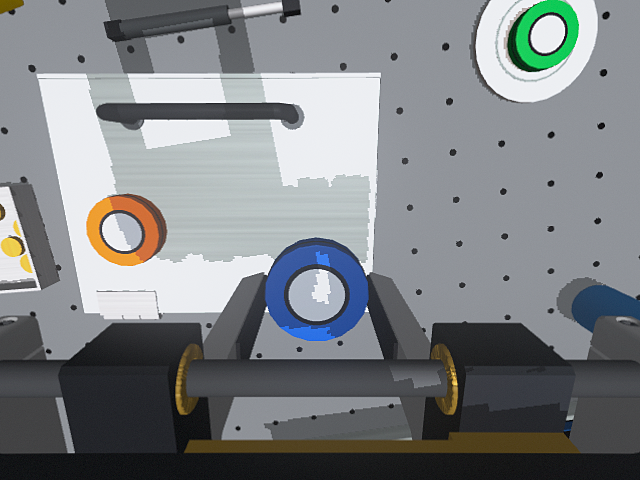

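Emit:
step_arm:
  increments: "1.2 1.4 0 0 0 0; 1.8 2.1 0 0 0 0; 2 2.4 0 0 0 0; 2 2.4 0 0 0 0; 2 2.4 0 0 0 0"

```text
time: 4.45
tool_pos: [0.4998, 0.1709, 0.1885]
ee_rot: [-3.14, -0.002, 2.969]
wrist_force: [-0.6, 0.1, -0.2]
width: 0.0552
```

Emit:
step_arm:
  increments: "2 2.4 0 0 0 0; 2 2.4 1 0 0 0; 2 2.3 2 0 0 0; 1.4 1.6 2 0 0 0; 0.7 0.9 1 0 0 0"

```text
time: 4.95
tool_pos: [0.4352, 0.2788, 0.1267]
ee_rot: [-3.138, -0.004, 2.972]
wrist_force: [-1.1, -0.5, -0.3]
width: 0.0552
```

Emit:
step_arm:
  increments: "0 0 0 0 0 0; 0 0 0 0 0 0; 0 0 0 0 0 0"

```text
time: 5.25
tool_pos: [0.44, 0.2772, 0.1311]
ee_rot: [-3.141, 0.003, 2.968]
wrist_force: [0.6, -0.1, -0.4]
width: 0.0554
```

```bash
cat > hov.py <<'E'
import sys
from meas import *; from plan import plan
col,zf,off=sys.argv[1],float(sys.argv[2]),float(sys.argv[3])
o=get_obs(); img=snapshot('wrist'); cv2.imwrite(f'pics/hov_{col}.png',cv2.cvtColor(img,cv2.COLOR_RGB2BGR)); cp=campose('wrist',o)
print(o['tool_pos'],o['ee_rot'],o['width'],o['wrist_force'],'t',o['time'])
z=o['tool_pos'][2]-.0053+.016
c=blobs(img,col,(200,100,440,420)); print(cv2.boundingRect(c)); a=case(img,cp,col,(200,100,440,420),z); print('held',a)
for lo in ('green','blue'):
  try: print(lo,case(img,cp,lo,(200,60,440,250),.024 if lo=='green' else .040))
  except Exception as e: print(lo,e)
E
python3 hov.py blue 0 0
```

```text
[0.44003285 0.27717472 0.13113746] [-3.14144070e+00  2.89298342e-03  2.96762819e+00] 0.05541148169228076 [ 0.57407519 -0.11694373 -0.40342751] t 5.25
(265, 245, 104, 96)
held (array([0.4389, 0.2772]), 0.0277, array([0.4393, 0.2771]), 0.0176)
green max() iterable argument is empty
blue max() iterable argument is empty
```

View pics/hov_blue.png

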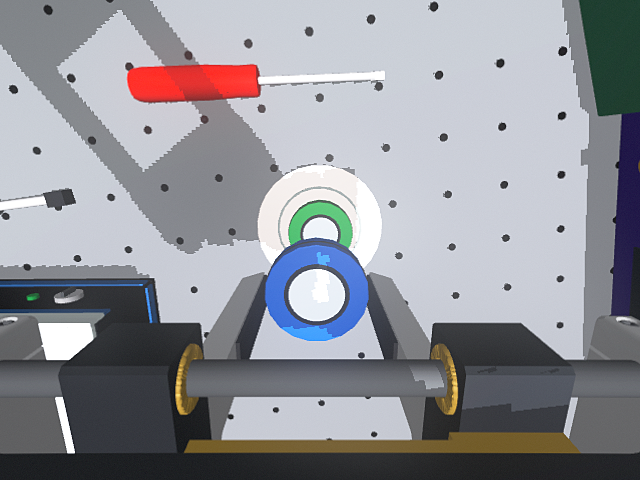

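```bash
cat > arc.py <<'E'
from h import *
from scipy.optimize import least_squares
def arc(img,cp,col,box,z,r=.0279):
    c=blobs(img,col,box)[:,0]; x,y,w,h=cv2.boundingRect(c)
    c=np.array([q for q in c if q[1]<y+0.5*h and q[1]>y-1])   # upper part of outline
    # keep the outermost points of the convex hull
    c=cv2.convexHull(c.astype(np.int32))[:,0]
    P=np.array([cast(q,z,cp)[:2] for q in c]); s=least_squares(lambda m:np.hypot(*(P-m).T)-r,P.mean(0)+[.01,0],loss='soft_l1',f_scale=.001)
    return s.x.round(4),np.abs(s.fun).max().round(4),(x,y,w,h)
E
python3 - <<'E'
from arc import *; from plan import plan
img=cv2.cvtColor(cv2.imread('pics/hov_blue.png'),cv2.COLOR_BGR2RGB)
o={'tool_pos':[0.44003285,0.27717472,0.13113746],'ee_rot':[-3.14144070,2.89298342e-03,2.96762819]}
print(arc(img,campose('wrist',o),'green',(250,180,390,260),.024))
plan(np.array([.4367,.2804,.030]),2.969,5,o)
E
```

```text
(array([0.4361, 0.2809]), np.float64(0.0007), (289, 202, 63, 46))
0.08 0.05 2.02 -0 0.001 -0; 0.08 0.05 2.02 -0 0 -0; 0.08 0.05 2.02 -0 0.001 -0; 0.08 0.06 2.03 -0 0 -0.001; 0.08 0.05 2.02 -0 0.001 -0
```

Emit:
step_arm:
  increments: "0.08 0.06 2.3 0 0.001 0; 0.08 0.06 2.3 0 0 0; 0.08 0.06 2.3 0 0.001 0; 0.07 0.06 1.9 0 0 0; 0.06 0.05 0.8 0 0.001 0"

```text
time: 5.8
tool_pos: [0.4355, 0.2799, 0.0327]
ee_rot: [-3.139, -0.004, 2.967]
wrist_force: [-0.5, 1.0, -0.5]
width: 0.0551
```

Emit:
step_arm:
  increments: "0 0 0 0 0 0; 0 0 0 0 0 0; 0 0 0 0 0 0"

```text
time: 6.1
tool_pos: [0.437, 0.2814, 0.0357]
ee_rot: [3.141, 0.001, 2.968]
wrist_force: [-0.0, -0.3, -0.9]
width: 0.0552
```

Run:
```python
from meas import *
o=get_obs(); print(o['tool_pos'],o['ee_rot'],o['wrist_force'])
print(rot(o['ee_rot']).T@(np.array([.4369,.2807,.0300])-o['tool_pos'])*100)
```

```text
[0.43704425 0.28138794 0.03569056] [3.14071492e+00 5.42506576e-04 2.96843501e+00] [-0.03735757 -0.34204845 -0.94943527]
[ 0.00266521 -0.07074978  0.56899246]
```

Lower 5.5 mm gently, feel contact, then release.

Emit:
step_arm:
  increments: "0 -0.07 0.2 0 0 0; 0 0 0.2 0 0 0; 0 0 0.1 0 0 0; 0 0 0 0 0 0; 0 0 0 0 0 0"

```text
time: 6.6
tool_pos: [0.4357, 0.2803, 0.0293]
ee_rot: [-3.141, -0.002, 2.969]
wrist_force: [-0.3, 0.1, 0.7]
width: 0.0552
```

Emit:
step_arm:
  increments: "0 0 0 0 0 0; 0 0 0 0 0 0; 0 0 0 0 0 0; 0 0 0 0 0 0"
  claw: -1

```text
time: 7.0
tool_pos: [0.4357, 0.2803, 0.0289]
ee_rot: [-3.141, -0.002, 2.969]
wrist_force: [0.6, -0.3, -0.3]
width: 0.0843
```

Emit:
step_arm:
  increments: "0 0 -1.5 0 0 0; 0 0 -2.5 0 0 0; 0 0 -4 0 0 0; 0 0 -4 0 0 0; 0 0 -3 0 0 0"

```text
time: 7.5
tool_pos: [0.4365, 0.2807, 0.1818]
ee_rot: [3.141, 0.0, 2.969]
wrist_force: [-0.0, 0.3, 0.7]
width: 0.0937
```

Emit:
step_arm:
  increments: "0 0 -2 0 0 0; 0 0 0 0 0 0; 0 0 0 0 0 0"

```text
time: 7.8
tool_pos: [0.4359, 0.2804, 0.1985]
ee_rot: [-3.141, -0.002, 2.969]
wrist_force: [0.2, -0.6, -0.1]
width: 0.094
```

Run:
```python
from meas import *; from plan import plan
o=get_obs(); img=snapshot('wrist'); cv2.imwrite('pics/w3.png',cv2.cvtColor(img,cv2.COLOR_RGB2BGR)); cp=campose('wrist',o)
print(o['tool_pos'],o['ee_rot'],o['wrist_force'],o['width'],o['time'])
print(case(img,cp,'blue',(200,100,440,420),.040))
h=cv2.cvtColor(img,cv2.COLOR_RGB2HSV)
k=((img.min(2)>140)*255).astype(np.uint8); k[:, :200]=0;k[:,440:]=0;
t=snapshot('top'); cv2.imwrite('pics/top1.png',cv2.cvtColor(t,cv2.COLOR_RGB2BGR))
plan(np.array([.533,-.0955,.2]),2.969,10,o)
```

```text
[0.43593267 0.28036621 0.1985177 ] [-3.14062308e+00 -2.07112608e-03  2.96877631e+00] [ 0.15010251 -0.57408795 -0.10372437] 0.09401472910463876 7.8
(array([0.4346, 0.2803]), 0.0276, array([0.4351, 0.2804]), 0.0178)
-1.6 -3.54 -0.01 -0 -0 -0; -1.6 -3.54 -0.02 -0 -0 -0; -1.6 -3.53 -0.01 -0 -0 -0; -1.6 -3.54 -0.02 -0 -0 -0; -1.6 -3.53 -0.01 -0 -0 -0
-1.61 -3.54 -0.02 -0 -0 -0; -1.6 -3.53 -0.01 -0 -0.001 -0; -1.61 -3.54 -0.01 -0 -0 -0; -1.6 -3.53 -0.02 -0 -0.001 -0; -1.61 -3.54 -0.01 -0.001 -0 -0
```

View pics/w3.png

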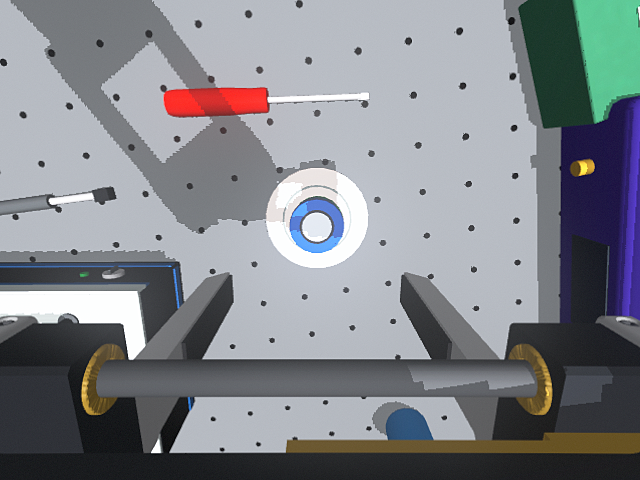

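Emit:
step_arm:
  increments: "-1.6 -3.54 -0.01 0 0 0; -1.6 -3.54 -0.02 0 0 0; -1.6 -3.53 -0.01 0 0 0; -1.6 -3.54 -0.02 0 0 0; -1.6 -3.53 -0.01 0 0 0"

```text
time: 8.4
tool_pos: [0.4836, 0.091, 0.1976]
ee_rot: [-3.14, -0.005, 2.969]
wrist_force: [1.3, -0.3, 0.1]
width: 0.0941
```

Emit:
step_arm:
  increments: "-1.61 -3.54 -0.02 0 0 0; -1.6 -3.53 -0.01 0 0 0; -1.61 -3.54 -0.01 0 0 0; -1.6 -3.53 -0.02 0 0 0; -1.61 -3.54 -0.01 0 0 0"

```text
time: 8.9
tool_pos: [0.5324, -0.0968, 0.1982]
ee_rot: [-3.141, -0.006, 2.969]
wrist_force: [0.9, 0.1, -0.0]
width: 0.0941
```

Emit:
step_arm:
  increments: "0 0 0 0 0 0; 0 0 0 0 0 0; 0 0 0 0 0 0"

```text
time: 9.2
tool_pos: [0.5325, -0.0945, 0.1993]
ee_rot: [-3.141, -0.004, 2.97]
wrist_force: [-0.1, -0.5, -0.1]
width: 0.0939
```

Run:
```python
from meas import *; from plan import plan
o=get_obs(); img=snapshot('wrist'); cv2.imwrite('pics/w4.png',cv2.cvtColor(img,cv2.COLOR_RGB2BGR)); cp=campose('wrist',o)
print(o['tool_pos'],o['ee_rot'],o['wrist_force'],o['width'],o['time'])
a=case(img,cp,'orange',(240,150,400,330),.112); print(a)
plan(np.r_[(a[0]+a[2])/2,.1],2.969,5,o)
g=cv2.cvtColor(img,cv2.COLOR_RGB2GRAY);
```

```text
[ 0.53252137 -0.0944625   0.19927505] [-3.14146016 -0.00424986  2.96964149] [-0.08622312 -0.50404859 -0.07673865] 0.09393022328633992 9.2
(array([ 0.5323, -0.0969]), 0.0277, array([ 0.5325, -0.0969]), 0.0176)
-0.01 -0.05 1.99 -0 -0.001 0; -0.01 -0.05 1.98 -0 -0.001 0; -0.01 -0.05 1.99 -0 -0.001 0; -0.01 -0.05 1.98 -0 -0.001 0; -0.01 -0.04 1.99 -0 -0 0.001
```

Emit:
step_arm:
  increments: "-0.01 -0.05 2.3 0 -0.001 0; -0.01 -0.05 2.3 0 -0.001 0; -0.01 -0.05 2.3 0 -0.001 0; -0.01 -0.05 2.1 0 -0.001 0; -0.01 -0.04 0.95 0 0 0"

```text
time: 9.75
tool_pos: [0.5316, -0.0963, 0.0986]
ee_rot: [-3.141, -0.002, 2.971]
wrist_force: [-1.4, -0.1, -0.6]
width: 0.0939
```

Emit:
step_arm:
  increments: "0 0 0 0 0 0; 0 0 0 0 0 0; 0 0 0 0 0 0; 0 0 0 0 0 0; 0 0 0 0 0 0"
  claw: 1

```text
time: 10.25
tool_pos: [0.5337, -0.0981, 0.1019]
ee_rot: [-3.141, 0.004, 2.969]
wrist_force: [-0.2, 0.4, 0.1]
width: 0.0577
```

Emit:
step_arm:
  increments: "0 0 0 0 0 0; 0 0 0 0 0 0; 0 0 0 0 0 0"

```text
time: 10.55
tool_pos: [0.5337, -0.098, 0.1018]
ee_rot: [-3.141, 0.004, 2.969]
wrist_force: [0.4, 0.3, 3.7]
width: 0.0555
```

Emit:
step_arm:
  increments: "0 0 -0.6 0 0 0; 0 0 -1.6 0 0 0; 0 0 -2.2 0 0 0; 0 0 -2.4 0 0 0; 0 0 -2.2 0 0 0"

```text
time: 11.05
tool_pos: [0.5325, -0.098, 0.1913]
ee_rot: [-3.14, 0.001, 2.969]
wrist_force: [-0.2, -0.4, -1.0]
width: 0.0552
```

Emit:
step_arm:
  increments: "0 0 -0.5 0 0 0; 0 0 0 0 0 0; 0 0 0 0 0 0"

```text
time: 11.35
tool_pos: [0.5323, -0.0978, 0.1943]
ee_rot: [-3.141, -0.001, 2.969]
wrist_force: [0.1, 0.4, -0.6]
width: 0.0552
```

Run:
```python
from meas import *; from plan import plan
o=get_obs(); img=snapshot('wrist'); cv2.imwrite('pics/w5.png',cv2.cvtColor(img,cv2.COLOR_RGB2BGR)); cp=campose('wrist',o)
print(o['tool_pos'],o['ee_rot'],o['wrist_force'],o['width'],o['time'])
z=o['tool_pos'][2]+.0107
m,r,m2,r2=case(img,cp,'orange',(200,200,440,420),z); print(m,r,m2,r2)
R=rot(o['ee_rot']); print('tool',[(R.T@(np.r_[q,z]-o['tool_pos'])).round(4) for q in(m,m2)])
plan(np.array([.4363,.2803,.19]),2.969,10,o)
```

```text
[ 0.53226221 -0.09775203  0.19425446] [-3.14089183e+00 -7.21283235e-04  2.96874027e+00] [ 0.12305234  0.43985522 -0.56358454] 0.055194068284222846 11.35
[ 0.5299 -0.0977] 0.0281 [ 0.5308 -0.0977] 0.0174
tool [array([ 0.0023, -0.0004, -0.0107]), array([ 0.0015, -0.0002, -0.0107])]
1.6 3.56 0.04 -0 -0 -0; 1.6 3.56 0.04 -0 -0 -0; 1.59 3.56 0.04 -0 -0 -0; 1.6 3.56 0.04 -0 -0 -0; 1.59 3.56 0.04 -0 -0 -0
1.6 3.56 0.04 -0 -0 -0; 1.59 3.56 0.04 -0 -0 -0; 1.6 3.56 0.04 -0 -0 -0; 1.59 3.56 0.05 -0 -0 -0; 1.6 3.55 0.04 -0.001 -0.001 -0
```

Emit:
step_arm:
  increments: "0.9 2 0 0 0 0; 1.5 3.3 0 0 0 0; 1.7 3.8 0 0 0 0; 1.7 3.8 0 0 0 0; 1.7 3.8 0 0 0 0"

```text
time: 11.9
tool_pos: [0.4865, 0.0808, 0.1939]
ee_rot: [-3.14, -0.001, 2.968]
wrist_force: [0.1, 0.0, -1.1]
width: 0.0553
```

Emit:
step_arm:
  increments: "1.7 3.8 0 0 0 0; 1.7 3.8 0 0 0 0; 1.7 3.8 1 0 0 0; 1.6 3.5 2 0 0 0; 1.1 2.4 2 0 0 0"

```text
time: 12.4
tool_pos: [0.4393, 0.2653, 0.1436]
ee_rot: [-3.14, 0.001, 2.971]
wrist_force: [0.7, 0.2, -0.3]
width: 0.0555
```

Emit:
step_arm:
  increments: "0.6 1.6 1 0 0 0; 0 0 0 0 0 0; 0 0 0 0 0 0; 0 0 0 0 0 0"

```text
time: 12.8
tool_pos: [0.4383, 0.2792, 0.1358]
ee_rot: [-3.141, 0.003, 2.968]
wrist_force: [-0.0, -0.2, -0.7]
width: 0.0549
```

Run:
```python
from arc import *; from plan import plan
o=get_obs(); img=snapshot('wrist'); cv2.imwrite('pics/w6.png',cv2.cvtColor(img,cv2.COLOR_RGB2BGR)); cp=campose('wrist',o)
print(o['tool_pos'],o['ee_rot'],o['wrist_force'],o['width'],o['time'])
print('blue',arc(img,cp,'blue',(250,170,390,270),.040))
plan(np.array([.437,.2801,.0485]),2.969,5,o)
```

```text
[0.43831862 0.27922785 0.13577735] [-3.14063188e+00  2.92429881e-03  2.96769774e+00] [-0.00656756 -0.23638603 -0.70655973] 0.054931049359826165 12.8
blue (array([0.4355, 0.2801]), np.float64(0.0008), (285, 206, 65, 41))
0.03 0.01 1.75 -0 0.001 -0; 0.03 0.02 1.74 -0 0 -0; 0.03 0.01 1.75 -0 0.001 -0; 0.04 0.02 1.74 -0 0 -0.001; 0.03 0.01 1.75 -0.001 0.001 -0
```

Emit:
step_arm:
  increments: "0.03 0.01 2 0 0.001 0; 0.03 0.02 2 0 0 0; 0.03 0.01 2 0 0.001 0; 0.04 0.02 1.6 0 0 0; 0.03 0.01 0.8 0 0.001 0"

```text
time: 13.35
tool_pos: [0.4362, 0.2797, 0.0504]
ee_rot: [-3.14, -0.002, 2.967]
wrist_force: [0.2, 0.1, -1.5]
width: 0.0555
```

Emit:
step_arm:
  increments: "0 0 0 0 0 0; 0 0 0 0 0 0; 0 0 0 0 0 0"

```text
time: 13.65
tool_pos: [0.4373, 0.2812, 0.0527]
ee_rot: [3.141, 0.001, 2.968]
wrist_force: [0.2, -1.1, -1.4]
width: 0.0551
```

Run:
```python
from meas import *
o=get_obs(); print(o['tool_pos'],o['ee_rot'],o['wrist_force'])
print(rot(o['ee_rot']).T@(np.array([.437,.2801,.0460])-o['tool_pos'])*100)
```

```text
[0.43733881 0.281216   0.05273491] [3.14092601e+00 1.21361174e-03 2.96849801e+00] [ 0.23012699 -1.12888658 -1.39099668]
[ 0.01497118 -0.11621646  0.67339583]
```

Emit:
step_arm:
  increments: "-0.03 -0.08 0.2 0 0 0; -0.03 0 0.2 0 0 0; 0 0 0.1 0 0 0; 0 0 0 0 0 0; 0 0 0 0 0 0"

```text
time: 14.15
tool_pos: [0.4367, 0.2801, 0.0462]
ee_rot: [-3.141, -0.001, 2.969]
wrist_force: [-0.2, -0.1, -0.9]
width: 0.0552
```

Emit:
step_arm:
  increments: "0 0 0.05 0 0 0; 0 0 0 0 0 0; 0 0 0 0 0 0"

```text
time: 14.45
tool_pos: [0.4368, 0.2801, 0.0459]
ee_rot: [-3.141, -0.001, 2.969]
wrist_force: [1.2, 1.2, -0.8]
width: 0.0552
```

Emit:
step_arm:
  increments: "0 0 0 0 0 0; 0 0 0 0 0 0; 0 0 0 0 0 0; 0 0 0 0 0 0; 0 0 0 0 0 0"
  claw: -1

```text
time: 14.95
tool_pos: [0.4368, 0.2801, 0.0458]
ee_rot: [-3.141, -0.001, 2.969]
wrist_force: [-0.1, 0.7, -0.2]
width: 0.0918
```

Emit:
step_arm:
  increments: "0 0 -1.5 0 0 0; 0 0 -2.5 0 0 0; 0 0 -4 0 0 0; 0 0 -4 0 0 0; 0 0 -3 0 0 0"

```text
time: 15.45
tool_pos: [0.4374, 0.2804, 0.1987]
ee_rot: [3.141, 0.002, 2.969]
wrist_force: [-0.6, -0.2, 0.5]
width: 0.0939
```

Emit:
step_arm:
  increments: "0 0 -2 0 0 0; 0 0 0 0 0 0; 0 0 0 0 0 0"

```text
time: 15.75
tool_pos: [0.4368, 0.2801, 0.2153]
ee_rot: [-3.141, -0.001, 2.969]
wrist_force: [1.0, 0.6, -1.3]
width: 0.0939
```

Run:
```python
from meas import *; from plan import plan
o=get_obs(); img=snapshot('wrist'); cv2.imwrite('pics/w7.png',cv2.cvtColor(img,cv2.COLOR_RGB2BGR)); cp=campose('wrist',o)
print(o['tool_pos'],o['ee_rot'],o['wrist_force'],o['width'],o['time'])
print('orange',case(img,cp,'orange',(200,100,440,420),.056))
s=snapshot('side'); cv2.imwrite('pics/side1.png',cv2.cvtColor(cv2.resize(s[180:260,180:280],None,fx=4,fy=4),cv2.COLOR_RGB2BGR))
cv2.imwrite('pics/both.png',cv2.cvtColor(np.hstack([cv2.resize(s[190:250,190:270],(400,300),interpolation=cv2.INTER_CUBIC),cv2.resize(img[150:300,220:420],(400,300))]),cv2.COLOR_RGB2BGR))
```

```text
[0.43684949 0.28012885 0.21532996] [-3.14064025e+00 -1.01833155e-03  2.96879881e+00] [ 0.98099315  0.62697263 -1.25631856] 0.09387401951035067 15.75Traceback (most recent call last):
  File "<stdin>", line 4, in <module>
  File "meas.py", line 8, in case
    hs=max(cv2.findContours(hole,0,1)[0],key=cv2.contourArea); m2,r2=cv2.minEnclosingCircle(np.array([cast(q[0],z,cp)[:2] for q in hs],np.float32))
ValueError: max() iterable argument is empty
```

Run:
```python
from meas import *; from plan import plan
o=get_obs(); img=cv2.cvtColor(cv2.imread('pics/w7.png'),cv2.COLOR_BGR2RGB); cp=campose('wrist',o)
s=snapshot('side')
cv2.imwrite('pics/both.png',cv2.cvtColor(np.hstack([cv2.resize(s[190:250,190:270],(400,300),interpolation=cv2.INTER_CUBIC),cv2.resize(img[150:300,220:420],(400,300))]),cv2.COLOR_RGB2BGR))
print('orange',case(img,cp,'orange',(270,150,380,290),.056))
```

```text
Traceback (most recent call last):
  File "meas.py", line 8, in case
    hs=max(cv2.findContours(hole,0,1)[0],key=cv2.contourArea); m2,r2=cv2.minEnclosingCircle(np.array([cast(q[0],z,cp)[:2] for q in hs],np.float32))
ValueError: max() iterable argument is empty
```

View pics/both.png

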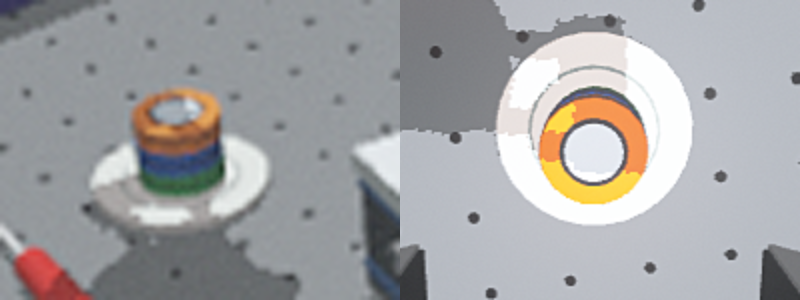

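Run:
```python
import h; h.HUE['orange']=(8,32)
from meas import *; from plan import plan
o=get_obs(); img=cv2.cvtColor(cv2.imread('pics/w7.png'),cv2.COLOR_BGR2RGB); cp=campose('wrist',o)
print('orange',case(img,cp,'orange',(270,150,380,290),.056))
k=((img.min(2)>165)*255).astype(np.uint8); f=np.zeros_like(k); f[155:270,255:380]=k[155:270,255:380]
c=max(cv2.findContours(f,0,1)[0],key=cv2.contourArea); print('plate',cv2.minEnclosingCircle(np.array([cast(q[0],.008,cp)[:2] for q in c],np.float32)))
plan(np.array([.462,-.011,.2]),1.398,13,o)
```

```text
orange (array([0.4335, 0.2796]), 0.0275, array([0.4337, 0.2798]), 0.0176)
plate ((0.43406420946121216, 0.28009313344955444), 0.0963529497385025)
-0.58 -2.17 0.11 -0 -0 0.121; -0.84 -2.08 0.11 -0 -0 0.121; -1.08 -1.97 0.11 -0 0 0.121; -1.31 -1.82 0.11 -0.001 0 0.121; -1.52 -1.65 0.11 -0 0 0.121
-1.71 -1.45 0.11 -0.001 0 0.121; -1.88 -1.24 0.11 -0 0 0.121; -2.01 -1 0.1 -0.001 0 0.121; -2.12 -0.75 0.1 -0 0 0.121; -2.19 -0.49 0.11 -0.001 0 0.12
-2.23 -0.22 0.1 -0 0 0.121; -2.25 0.05 0.1 -0.001 0 0.12; -2.22 0.31 0.11 -0 0 0.121
```

Emit:
step_arm:
  increments: "-0.58 -2.17 0.11 0 0 0.121; -0.84 -2.08 0.11 0 0 0.121; -1.08 -1.97 0.11 0 0 0.121; -1.31 -1.82 0.11 0 0 0.121; -1.52 -1.65 0.11 0 0 0.121"

```text
time: 16.35
tool_pos: [0.4459, 0.1673, 0.2081]
ee_rot: [-3.137, -0.002, 2.359]
wrist_force: [-0.4, -0.1, 0.4]
width: 0.0942
```

Emit:
step_arm:
  increments: "-1.71 -1.45 0.11 0 0 0.121; -1.88 -1.24 0.11 0 0 0.121; -2.01 -1 0.1 0 0 0.121; -2.12 -0.75 0.1 0 0 0.121; -2.19 -0.49 0.11 0 0 0.12"

```text
time: 16.85
tool_pos: [0.4558, 0.0556, 0.2029]
ee_rot: [-3.137, -0.0, 1.755]
wrist_force: [-0.2, -0.6, -1.1]
width: 0.0941
```

Emit:
step_arm:
  increments: "-2.23 -0.22 0.1 0 0 0.121; -2.25 0.05 0.1 0 0 0.12; -2.22 0.31 0.11 0 0 0.121; 0 0 0 0 0 0; 0 0 0 0 0 0"

```text
time: 17.35
tool_pos: [0.4621, -0.0104, 0.2005]
ee_rot: [-3.138, 0.0, 1.399]
wrist_force: [0.1, 0.2, -1.3]
width: 0.0941
```

Run:
```python
from meas import *; from plan import plan
o=get_obs(); img=snapshot('wrist'); cv2.imwrite('pics/w8.png',cv2.cvtColor(img,cv2.COLOR_RGB2BGR))
print(o['tool_pos'],o['ee_rot'],o['wrist_force'],o['width'],o['time'],o['joint_positions'])
```

```text
[ 0.46208141 -0.0103897   0.20052113] [-3.13750490e+00  3.27158399e-04  1.39866881e+00] [ 0.09521828  0.20703896 -1.25111794] 0.09406684238739167 17.35 [-1.45081735e-01 -1.05810654e-01  1.57194762e+00 -2.17780001e-04
  1.67955079e+00  2.70232573e-02]
```

View pics/w8.png

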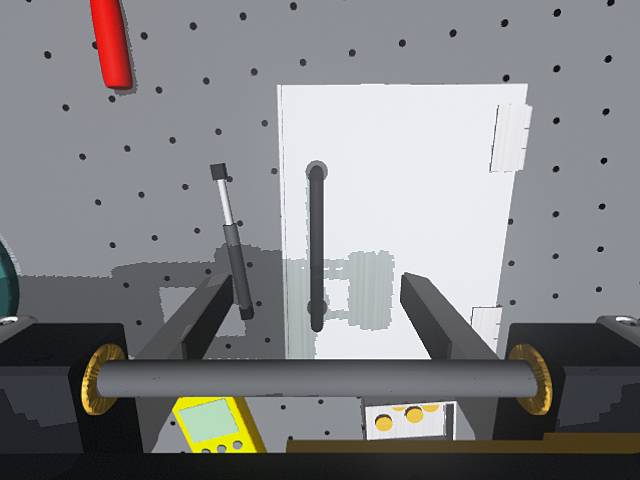

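Emit:
step_arm:
  increments: "0 0 2 0 0 0; 0 0 2 0 0 0; 0 0 2 0 0 0; 0 0 1.6 0 0 0; 0 0 0.6 0 0 0"

```text
time: 17.9
tool_pos: [0.4613, -0.0093, 0.1178]
ee_rot: [-3.137, 0.001, 1.401]
wrist_force: [-0.1, 0.0, -0.2]
width: 0.094
```

Emit:
step_arm:
  increments: "0 0 0 0 0 0; 0 0 0 0 0 0; 0 0 0 0 0 0; 0 0 0 0 0 0; 0 0 0 0 0 0"
  claw: 1

```text
time: 18.4
tool_pos: [0.4631, -0.0107, 0.1207]
ee_rot: [3.141, 0.001, 1.398]
wrist_force: [-1.0, 1.0, -0.4]
width: 0.0576
```

Emit:
step_arm:
  increments: "0 0 0 0 0 0; 0 0 0 0 0 0; 0 0 0 0 0 0; 0 0 0 0 0 0; 0 0 0 0 0 0"

```text
time: 18.9
tool_pos: [0.4627, -0.0106, 0.12]
ee_rot: [-3.141, 0.001, 1.398]
wrist_force: [0.9, 0.2, -0.2]
width: 0.0171
```

Emit:
step_arm:
  increments: "0 0 0 0 0 0; 0 0 0 0 0 0; 0 0 0 0 0 0; 0 0 0 0 0 0"

```text
time: 19.3
tool_pos: [0.4618, -0.0105, 0.12]
ee_rot: [-3.138, 0.001, 1.398]
wrist_force: [-5.4, 0.4, 3.0]
width: 0.0088
```

```bash
cat > lift.py <<'E'
import numpy as np,sys
th=np.r_[0,.01,.03,.06,np.arange(.11,1.47,.05),1.485,1.51,1.525]
B=np.c_[.165-.171*np.cos(th+.266),.171*np.sin(th+.266)-.045]*100
P=np.zeros(2);r=[]
for b in B[1:]:
    d=np.round(b-P,2);P=P+d;r.append(f'0 {d[0]:g} {-d[1]:g} 0 0 0')
for i in range(0,len(r),5): print(round(th[min(i+5,len(th)-1)],3),B[min(i+5,len(th)-1)].round(2),'|','; '.join(r[i:i+5]))
E
python3 lift.py
```

```text
0.16 [0.93 2.57] | 0 0.05 -0.16 0 0 0; 0 0.09 -0.33 0 0 0; 0 0.16 -0.49 0 0 0; 0 0.29 -0.8 0 0 0; 0 0.34 -0.79 0 0 0
0.41 [3.16 6.2 ] | 0 0.37 -0.77 0 0 0; 0 0.41 -0.75 0 0 0; 0 0.45 -0.72 0 0 0; 0 0.48 -0.71 0 0 0; 0 0.52 -0.68 0 0 0
0.66 [6.22 9.17] | 0 0.55 -0.65 0 0 0; 0 0.59 -0.63 0 0 0; 0 0.61 -0.59 0 0 0; 0 0.64 -0.57 0 0 0; 0 0.67 -0.53 0 0 0
0.91 [ 9.92 11.28] | 0 0.7 -0.49 0 0 0; 0 0.72 -0.46 0 0 0; 0 0.74 -0.43 0 0 0; 0 0.76 -0.39 0 0 0; 0 0.78 -0.34 0 0 0
1.16 [14.03 12.42] | 0 0.8 -0.31 0 0 0; 0 0.81 -0.27 0 0 0; 0 0.83 -0.23 0 0 0; 0 0.83 -0.19 0 0 0; 0 0.84 -0.14 0 0 0
1.41 [18.3  12.51] | 0 0.85 -0.1 0 0 0; 0 0.85 -0.06 0 0 0; 0 0.86 -0.02 0 0 0; 0 0.85 0.03 0 0 0; 0 0.86 0.06 0 0 0
1.525 [20.24 12.19] | 0 0.84 0.12 0 0 0; 0 0.42 0.07 0 0 0; 0 0.42 0.08 0 0 0; 0 0.26 0.05 0 0 0
```

Emit:
step_arm:
  increments: "0 0.05 -0.16 0 0 0; 0 0.09 -0.33 0 0 0; 0 0.16 -0.49 0 0 0; 0 0.29 -0.8 0 0 0; 0 0.34 -0.79 0 0 0"

```text
time: 19.8
tool_pos: [0.4706, -0.012, 0.1455]
ee_rot: [-3.136, 0.001, 1.398]
wrist_force: [-7.7, 0.9, -1.2]
width: 0.0089
```

Emit:
step_arm:
  increments: "0 0.37 -0.77 0 0 0; 0 0.41 -0.75 0 0 0; 0 0.45 -0.72 0 0 0; 0 0.48 -0.71 0 0 0; 0 0.52 -0.68 0 0 0"

```text
time: 20.3
tool_pos: [0.4924, -0.0157, 0.183]
ee_rot: [-3.136, 0.001, 1.398]
wrist_force: [-9.5, 1.5, 3.5]
width: 0.0091
```

Emit:
step_arm:
  increments: "0 0.55 -0.65 0 0 0; 0 0.59 -0.63 0 0 0; 0 0.61 -0.59 0 0 0; 0 0.64 -0.57 0 0 0; 0 0.67 -0.53 0 0 0"

```text
time: 20.8
tool_pos: [0.5232, -0.021, 0.2145]
ee_rot: [-3.139, 0.001, 1.398]
wrist_force: [-10.1, 2.5, 6.7]
width: 0.0091
```

Emit:
step_arm:
  increments: "0 0.7 -0.49 0 0 0; 0 0.72 -0.46 0 0 0; 0 0.74 -0.43 0 0 0; 0 0.76 -0.39 0 0 0; 0 0.78 -0.34 0 0 0"

```text
time: 21.3
tool_pos: [0.5615, -0.0277, 0.2363]
ee_rot: [3.138, 0.001, 1.398]
wrist_force: [-4.8, 2.5, 4.8]
width: 0.0091
```

Emit:
step_arm:
  increments: "0 0.8 -0.31 0 0 0; 0 0.81 -0.27 0 0 0; 0 0.83 -0.23 0 0 0; 0 0.83 -0.19 0 0 0; 0 0.84 -0.14 0 0 0"

```text
time: 21.8
tool_pos: [0.6026, -0.0347, 0.2461]
ee_rot: [3.139, 0.0, 1.398]
wrist_force: [-3.3, 1.3, 5.3]
width: 0.0094
```

Emit:
step_arm:
  increments: "0 0.85 -0.1 0 0 0; 0 0.85 -0.06 0 0 0; 0 0.7 -0.02 0 0 0; 0 0.5 0.01 0 0 0; 0 0.3 0.01 0 0 0"

```text
time: 22.3
tool_pos: [0.6343, -0.0401, 0.2463]
ee_rot: [3.14, 0.0, 1.398]
wrist_force: [-1.0, 2.2, 4.6]
width: 0.009
```

Emit:
step_arm:
  increments: "0 0 0 0 0 0; 0 0 0 0 0 0"

```text
time: 22.5
tool_pos: [0.634, -0.0401, 0.2464]
ee_rot: [3.14, 0.0, 1.398]
wrist_force: [-0.4, 1.5, 5.5]
width: 0.009
```

```bash
cat > ang.py <<'E'
from meas import *
o=get_obs(); print(o['tool_pos'],o['ee_rot'],o['wrist_force'],o['width'],o['time'])
R=rot(o['ee_rot']); b=o['tool_pos']-R[:,2]*.016; ax=np.array([np.cos(.173),-np.sin(.173)])
hx=np.array([.462,-.0105])+.165*ax; d=b[:2]-hx; u=d@ax; v=b[2]-.091
print('theta',np.arctan2(v,-u)-.266,'r',np.hypot(u,v))
E
python3 ang.py
```

```text
[ 0.63395785 -0.04006826  0.24635744] [3.13953889e+00 2.09560335e-04 1.39813270e+00] [-0.41733404  1.46541308  5.51351879] 0.009002765576731962 22.5
theta 1.3598765779134134 r 0.17161766544354634
```

Emit:
step_arm:
  increments: "0 0.5 0.04 0 0 0; 0 0.7 0.08 0 0 0; 0 0.7 0.1 0 0 0; 0 0.6 0.1 0 0 0; 0 0.35 0.07 0 0 0"

```text
time: 23.0
tool_pos: [0.6621, -0.0449, 0.2415]
ee_rot: [3.141, 0.0, 1.398]
wrist_force: [0.2, 2.7, 5.1]
width: 0.0089
```

Emit:
step_arm:
  increments: "0 0 0 0 0 0; 0 0 0 0 0 0; 0 0 0 0 0 0; 0 0 0 0 0 0; 0 0 0 0 0 0"

```text
time: 23.5
tool_pos: [0.6607, -0.0447, 0.2417]
ee_rot: [-3.141, 0.0, 1.398]
wrist_force: [1.6, 4.0, 3.3]
width: 0.009
```

```bash
python3 ang.py
python3 - <<'E'
from h import *
s=snapshot('side'); t=snapshot('top'); cv2.imwrite('pics/s3.png',cv2.cvtColor(s,cv2.COLOR_RGB2BGR)); 
w=snapshot('wrist')
cv2.imwrite('pics/fin.png',cv2.cvtColor(np.hstack([cv2.resize(s[90:290,180:390],(420,400)),cv2.resize(w,(380,400))]),cv2.COLOR_RGB2BGR));cv2.imwrite('pics/w9.png',w[...,::-1]);cv2.imwrite('pics/top9.png',t[...,::-1])
E
```

```text
[ 0.66073273 -0.04468983  0.24171143] [-3.14077619e+00  2.52163552e-04  1.39821003e+00] [1.56821491 3.98135893 3.29042017] 0.009023101743378382 23.5
theta 1.5212787201905347 r 0.1706956209408716
```

View pics/fin.png

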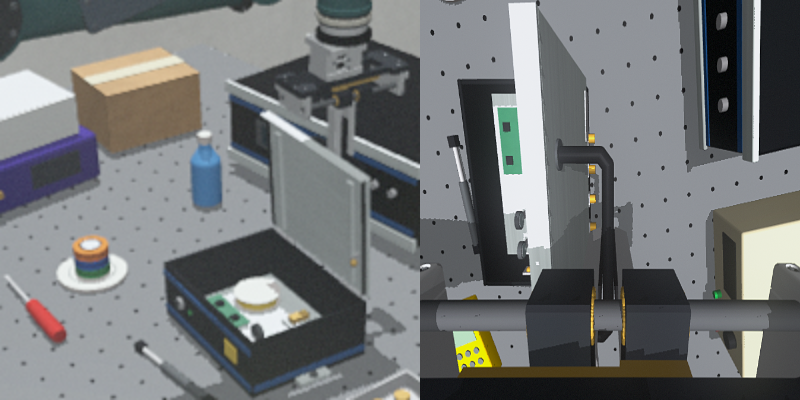

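Emit:
step_arm:
  increments: "0 0 0 0 0 0; 0 0 0 0 0 0; 0 0 0 0 0 0; 0 0 0 0 0 0; 0 0 0 0 0 0"

```text
time: 24.15
tool_pos: [0.6607, -0.0447, 0.2417]
ee_rot: [-3.141, 0.0, 1.398]
wrist_force: [1.0, 5.3, 4.2]
width: 0.009
```

```bash
python3 ang.py; python3 -c "
from bench import *
print(close_job())"
```

```text
[ 0.66067261 -0.04468227  0.24172969] [-3.14051157e+00  2.43152602e-04  1.39823686e+00] [1.0289806  5.29850492 4.22130122] 0.00897511709134311 24.15
theta 1.5209337108363554 r 0.17070136885610238
the job is handed in; nothing more can be done
None
```

The job is done and handed in at 24 s. The blue and then the orange case stand on the green one on the plate. The lid was raised by its handle and is held still at its balance point, with the handle still gripped.

- **Lid:** its angle, worked out from the arm pose, is about 1.52 rad against the 1.53 rad wanted. The tool did not move over the last 0.6 s, and the fingers stand at 9 mm on the 10 mm bar, so the grip is closed. I had no direct reading of the joint angle or the finger force.
- **Stack:** measured centres are orange (0.434, 0.280), blue (0.435, 0.280) and green (0.436, 0.2805), so they lie about 2 mm apart. The final side picture shows the stack upright with the lid up.
- **Failed or differing checks:** my last attempt to re-measure the plate centre failed, because the fitted circle came out too large. Centring on the plate therefore rests on the first overhead picture, which puts the cases about 2 to 4 mm off the plate centre. That picture and the wrist camera differed by 1 to 2 mm throughout.

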